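Swap the archive cartridge in the microscope's dock

TASK

The cartridge in the image dock is full: push it down to the stop so that the catch lets it up, lift it out and set it fully down in the free pocket of the desk stand. Then put the fresh cartridge from the stand into the dock and push it down until the catch holds it. Push gently, feeling for the stop instead of forcing it, drop nothing, and leave the cleaning cartridge and everything else on the desk where it is.

Things in the scene. Friction and masses are not known exactly. Their poses are not given: they have to be found in the camera images.
- dock: the cartridge dock, fixed to the desk: white housing 92 mm deep (x, from 28 before to 64 behind the bay's centre), 108 mm wide (y), 106 mm high, its bay open upwards. Origin: the bay's centre at desk height; x points to its rear, y along the bay's width, z up. A peak of more than 28 N on it through a cartridge damages it (a steady push of 8 to 12 N at the stop is ample).
- bay_mouth (a point): centre of the bay's opening in the dock's top face, 106 mm above the desk; axes as the dock's. Bay 20 mm (x) by 72 mm (y), 1 mm of play on each side of a cartridge, rim bevelled 4 mm outwards. Cartridge held by the catch: its top is 20 mm above the dock's top and side hooks lock it, do not pull. Let up: its top is 46 mm above the dock's top and it lifts out freely.
- cradle_floor (a point): centre of the sprung cradle's floor in the bay, under the cartridge; 52 mm above the desk when up, 26 mm when held (to about 1 mm). To trip the catch either way (hold or let go) push straight down to the firm stop, then let it rise. The stop is 7 to 15.5 mm below the held height, differs from dock to dock, unseen, only felt; a push ending over 1.5 mm short changes nothing.
- carriage (a joint): height of the cradle, downwards (m): 0 = held by the push-push catch, -0.026 = up (let go), positive = pushed beyond held. Its spring lifts with about 4 N when up, 5 N from held to the stop, less the cartridge's weight; damping 30 N per m/s. In the last 4 mm before the stop the catch gives a slight bump; at the stop the force climbs steeply. Let go, the cradle lifts the cartridge by itself.
- full_center (a point): the full cartridge, a flat grey box with a black top edge: 18 thick (its x), 70 wide (its y), 100 tall (its z), 160 to 260 g, both ends of the width alike; this point is its centre, 50 below its top. In each narrow side is a notch for the dock's catch, 20 to 32 above its underside. Lengths in mm. At the start it is in the dock, held by the catch.
- fresh_center (a point): the fresh cartridge, a flat grey box with a black top edge: 18 thick (its x), 70 wide (its y), 100 tall (its z), 160 to 260 g, both ends of the width alike; this point is its centre, 50 below its top. In each narrow side is a notch for the dock's catch, 20 to 32 above its underside. Lengths in mm. It looks just like the full one, but stands in the stand at the start.
- stand: the desk stand for cartridges, fixed, white: 175 long (x) by 90 (y), 45 high, with three upright pockets in a row along its x, 70 apart. Origin under its centre. Lengths in mm.
- pocket0 (a point): centre of the floor of the stand's first (low x) pocket, 5 mm above the desk; the pocket is 23 mm (x) by 75 mm (y) inside and 40 mm deep, walls 4 mm; a cartridge stands in it with its width along y and its top 105 mm above the desk. At the start two of the three pockets are taken, one is free.
- pocket1 (a point): centre of the floor of the stand's middle pocket, 5 mm above the desk; the pocket is 23 mm (x) by 75 mm (y) inside and 40 mm deep, walls 4 mm; a cartridge stands in it with its width along y and its top 105 mm above the desk.
- pocket2 (a point): centre of the floor of the stand's last (high x) pocket, 5 mm above the desk; the pocket is 23 mm (x) by 75 mm (y) inside and 40 mm deep, walls 4 mm; a cartridge stands in it with its width along y and its top 105 mm above the desk.
- cleaner_center (a point): the cleaning cartridge, which stays in its pocket of the stand: as thick and wide as the others (18 by 70 mm) but only 72 mm tall, with a narrow tab on top. This point is its centre, 36 mm above its underside.
- oil_mid (a point): small amber bottle of immersion oil, 28 mm across, 62 mm tall: leave alone. Point 30 mm up.
- notes_mid (a point): block of sticky notes, 76 by 76 by 26 mm: leave alone. Its centre.
- penpot_mid (a point): steel pot with pens, 76 mm across, pot 100 mm and pens 150 mm tall: leave alone. Point 50 mm up its axis.
- slidebox_mid (a point): closed slide box, 95 by 175 by 30 mm: leave alone. Its centre.
- mouse_mid (a point): computer mouse, 105 by 60 by 33 mm: leave alone. Point 12 mm up.
- petri_mid (a point): closed culture dish, 94 mm across, 16 mm tall: leave alone. Its centre.

How it is judged:
On the way, in this order (a step that is already met when the one before it is completed fails the run):
1. the catch has let go: the full cartridge stands on the raised cradle (value of joint carriage below -0.022 m and horizontal distance between full_center and bay_mouth below 0.004 m and angle between full_center's own z axis and vertical below 0.06 rad and z of full_center in the frame of cradle_floor between 0.046 and 0.055 m), for 0.2 s.
2. the full cartridge stands released in a pocket of the stand (((horizontal distance between full_center and pocket0 below 0.008 m and z of full_center in the frame of pocket0 between 0.046 and 0.055 m and angle between full_center's own z axis and vertical below 0.12 rad) or (horizontal distance between full_center and pocket1 below 0.008 m and z of full_center in the frame of pocket1 between 0.046 and 0.055 m and angle between full_center's own z axis and vertical below 0.12 rad) or (horizontal distance between full_center and pocket2 below 0.008 m and z of full_center in the frame of pocket2 between 0.046 and 0.055 m and angle between full_center's own z axis and vertical below 0.12 rad)) and contact force between the fingers and full below 0.1 N and linear speed of full below 0.02 m/s), for 0.2 s.
At the end, for the whole second after the job is handed in: Fresh cartridge in the bay on the cradle (4 mm, 0.06 rad, underside within 5 mm of its floor), the cradle held by the catch (within 3 mm of the held height); full cartridge in a pocket of the stand (8 mm, 0.12 rad, within 5 mm of its floor); both released and at rest (all of step 2 and value of joint carriage between -0.003 and 0.003 m and horizontal distance between fresh_center and bay_mouth below 0.004 m and angle between fresh_center's own z axis and vertical below 0.06 rad and z of fresh_center in the frame of cradle_floor between 0.046 and 0.055 m and contact force between the fingers and fresh below 0.1 N and linear speed of fresh below 0.02 m/s); the robot touches nothing.
It fails at once if more than 28 N between a cartridge and the dock (its housing, cradle and hooks together) (contact force between any of full, fresh and dock above 28 N).
It fails at once if a cartridge is dropped: falling free at more than 0.6 m/s ((contact force between the fingers and full below 0.02 N and linear speed of full above 0.6 m/s) or (contact force between the fingers and fresh below 0.02 N and linear speed of fresh above 0.6 m/s)).
It fails at once if the cleaning cartridge is shifted by more than 15 mm (distance of cleaner_center from where it was at the start of the episode above 0.015 m).
It fails at once if something else on the desk is shifted by more than 25 mm (distance of any of oil_mid, notes_mid, penpot_mid, slidebox_mid, mouse_mid, petri_mid from where it was at the start of the episode above 0.025 m).
It also fails if it takes over 72 s, if anything falls off the work surface, if the arm or the gripper's body presses on something with over 40 N, if the wrist force passes 120 N, or if a joint passes its speed limit or range.

ROBOT

A 7-joint arm with a two-finger parallel gripper is mounted at the origin on the work surface. World frame = base frame: x ahead of the robot, y to its left, z up, the work surface at z = 0. Lengths are in m, angles in rad, forces in N, time in s.
With the tool pointing down it reaches from about 0.4 to 0.85 m from the base axis. Payload 10.4 kg.
Tool frame: the origin (TCP) lies midway between the tips of the shut fingers; the grasp point (between the pads) lies 19 mm behind it; z points along the fingers, y is the line along which they close (so a half turn about z gives the same grasp; the last joint's range is limited). The gripper opens to 87 mm and grips with 3 to 60 N. Pads are 19 mm wide; open, the fingers measure 117 mm over their backs; the gripper's body (75 mm by 190 mm) begins 51 mm behind the grasp point.
Start: joints at [1.205, 0.332, -0.065, 1.46, 0.022, 1.35, -0.088], TCP at [0.21, -0.589, 0.223] pointing down, gripper open.
Joint ranges: [-2.6, 2.6], [-0.5, 2.12], [-1.47, 1.34], [0.16, 2.42], [-1.27, 4.41], [0.06, 2.06], [-2.6, 2.6]. Speed limits (rad/s): [2.22, 2.22, 2.79, 2.79, 3.14, 3.14, 3.14].

INTERFACE

Orientations are given as a unit quaternion [x, y, z, w].
In Python, from bench import r gives the robot as it stands.
- The arm moves only by the tool arm_command, never from a script. Its argument "moves" is one flat list of numbers, 4 for each row, row after row: the shift along the tool's x, y, z in cm, then the turn about the tool's z in degrees. A call has 1 to 12 rows; each row shifts and turns the commanded pose from where the row before left it, along the tool's axes as they then stand; what a row does not reach is not made up. A row lasts 1/12 s, in which the tool goes at most 41.7 mm and 7.16 degrees, less where a joint would pass 70% of its speed; a pose out of reach is approached as far as the arm can. A call with a gripper value outside its range is refused whole. "fingers" is the opening in per cent of the stroke, from 0 (shut) to 100 (fully open), set as the call begins (left out, the last holds). The fingers move at their own pace and stop on an object; "squeeze" is the grip in N (left out, the last holds). Time passes only in rows, so rows that do not move let the fingers close. It gives the time, the measured TCP pose, the force, the opening and the grip force at its end, in the units of the state.
- r.read_state(): the state, without advancing time (a new reading comes with each control period).
- r.camera(name): name is "side" or "top"; returns the picture (384x512x3 uint8, red, green, blue); there is no depth.
- r.camera_info(name): a dict with "fx", "fy", "cx", "cy" (pixels), "k1" (the pictures are not rectified: a ray, as slopes to the right and down, at radius r is drawn at 1 + k1 r^2 times it, then the intrinsics apply), "origin" and "attitude" of the camera in the world. Camera axes: x right, y up, looking along -z (the intrinsics and any distortion apply to the point x, -y, -z); pixel columns grow to the right and rows downward; lengths in m; the calibration is good to about 2 mm. A picture is of the moment at which its call begins. camera_info takes no time and is no camera call.
- r.close_job(): hands the job in; it is judged then, once.
The state is a dict: "time": time; "joint_positions": joint angles; "joint_vel": joint speeds; "joint_torque": joint torques, N m; "ee_pos": TCP position; "eef_rot": TCP orientation; "ft_force": force on the tool from outside, world axes, zero at the start; "torque": the same for the moment, N m; "width": finger opening in m; "grip_force": force on a finger pad.
Only numpy, scipy, OpenCV 4.12 (cv2) and the standard library are available. Lean on these libraries where they do the work, as an engineer would, in place of code of your own. Each camera call takes 0.05 s, during which the arm holds its last target. There are 200 camera calls.

## Working session

There is one attempt and no reset: what is moved stays moved. The work goes in short steps, Python scripts to look and compute and a tool call to move; the robot and the scene stay as the last step left them, time stands still between calls to the robot, and variables do not carry over. Pictures are saved under pics/ and viewed, at most 13 in all, crops included, and the job is handed in when it is done.

Besides the shell and the picture viewer there is one more tool, called after ">>>" as name(argument=value, ...) on one line, values as JSON. arm_command: Moves the arm, as the interface text tells. Its arguments: {"type":"object","properties":{"moves":{"type":"array"},"fingers":{"type":"number"},"squeeze":{"type":"number"}},"required":["moves"]}

```bash
mkdir -p pics; ls; python3 - <<'E'
from bench import r
import cv2
for n in("side","top"):
    cv2.imwrite(f"pics/{n}0.png",r.camera(n)[:,:,::-1]); print(n,r.camera_info(n))
print(r.read_state())
E
```

```text
pics
side {'fx': 466.85338124050116, 'fy': 466.85338124050116, 'cx': 257.0354791613436, 'cy': 188.84545788424697, 'k1': -0.0842300950050417, 'origin': array([0.56123425, 1.01136138, 0.85759803]), 'attitude': array([-0.01697624,  0.44138199,  0.89711692, -0.00865863])}
top {'fx': 404.10351693059437, 'fy': 404.10351693059437, 'cx': 251.6937340118073, 'cy': 187.98130572431455, 'k1': -0.008912034367894969, 'origin': array([0.46912898, 0.01902722, 1.09931416]), 'attitude': array([ 0.03484434, -0.04920183, -0.69888698,  0.71268649])}
{'time': 0.1, 'joint_positions': array([ 1.20538315,  0.33282005, -0.06472197,  1.46084227,  0.02158982,
        1.34989414, -0.08850344]), 'joint_vel': array([ 9.87095806e-04, -1.84534769e-03, -8.02841836e-05, -3.06346100e-03,
        1.68276775e-03, -4.86696909e-05,  2.54001260e-03]), 'joint_torque': array([ 1.93898282e-03, -6.24543071e+01,  2.49696668e-02, -3.90717351e+01,
       -6.14383025e-02,  3.65464669e-02,  5.26970314e-05]), 'ee_pos': array([ 0.20998484, -0.58830834,  0.22183364]), 'eef_rot': array([ 9.85342724e-01,  1.70585208e-01, -1.27503238e-04, -6.21461265e-04]), 'ft_force': array([-0.42640855,  0.82682055, -0.07388335]), 'torque': array([-0.03536552, -0.00133186, -0.0257383 ]), 'grip_force': 0.0, 'width': 0.0873762427540023}
```

View pics/top0.png

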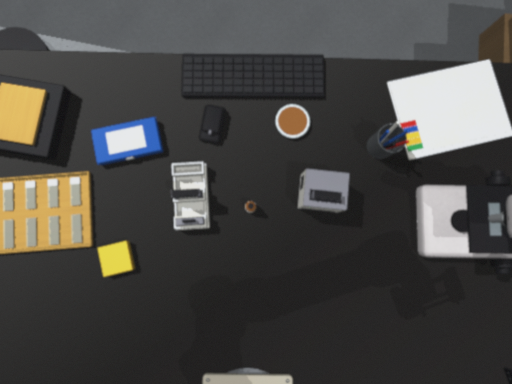

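View pics/side0.png

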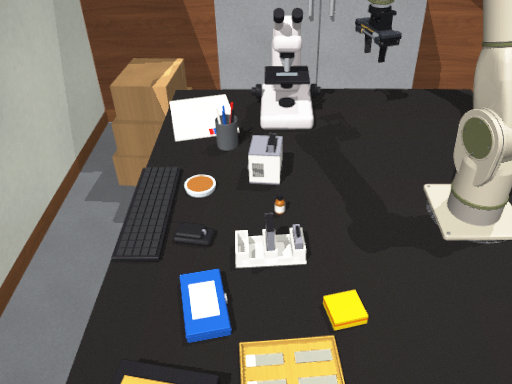

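The top view shows the dock at about (325,190), the stand at (190,196) and the oil bottle at (251,207). In the side view the dock is at (266,158) and the stand at (270,247). Next I'll enlarge both.

```bash
cat > h.py <<'E'
import numpy as np, cv2
from bench import r
from scipy.spatial.transform import Rotation as R
def ray(n,uv):
    c=r.camera_info(n); d=np.array([(uv[0]-c['cx'])/c['fx'],(uv[1]-c['cy'])/c['fy']]); s=d.copy()
    for _ in range(20): s=d/(1+c['k1']*(s@s))
    return c['origin'],R.from_quat(c['attitude']).apply([s[0],-s[1],-1])
def at(n,uv,z):
    o,d=ray(n,uv); return o+d*(z-o[2])/d[2]
def proj(n,P):
    c=r.camera_info(n); p=R.from_quat(c['attitude']).inv().apply(np.atleast_2d(P)-c['origin'])
    s=np.c_[-p[:,0]/p[:,2],p[:,1]/p[:,2]]; s=s*(1+c['k1']*(s**2).sum(1,keepdims=True))
    return s*c['fx']+[c['cx'],c['cy']]
def crop(im,x,y,w,h,k):
    a=cv2.resize(im[y:y+h,x:x+w],None,fx=k,fy=k,interpolation=cv2.INTER_CUBIC)
    for i in range(0,w,10): cv2.putText(a,str(x+i),(i*k,8),0,.3,(0,0,255)); cv2.line(a,(i*k,0),(i*k,h*k),(0,160,0),1) if 0 else cv2.line(a,(i*k,10),(i*k,16),(0,255,0),1)
    for j in range(0,h,10): cv2.putText(a,str(y+j),(0,j*k+3),0,.3,(0,0,255)); cv2.line(a,(20,j*k),(26,j*k),(0,255,0),1)
    return a
E
python3 - <<'E'
from h import *
t=cv2.imread('pics/top0.png');s=cv2.imread('pics/side0.png')
a=np.hstack([crop(t,290,155,65,75,6),crop(t,162,155,65,75,6)]);cv2.imwrite('pics/tc.png',a)
b=np.hstack([crop(s,235,125,60,70,6),crop(s,230,210,70,70,6)]);cv2.imwrite('pics/sc.png',b)
E
```

```text
(no output)
```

View pics/tc.png

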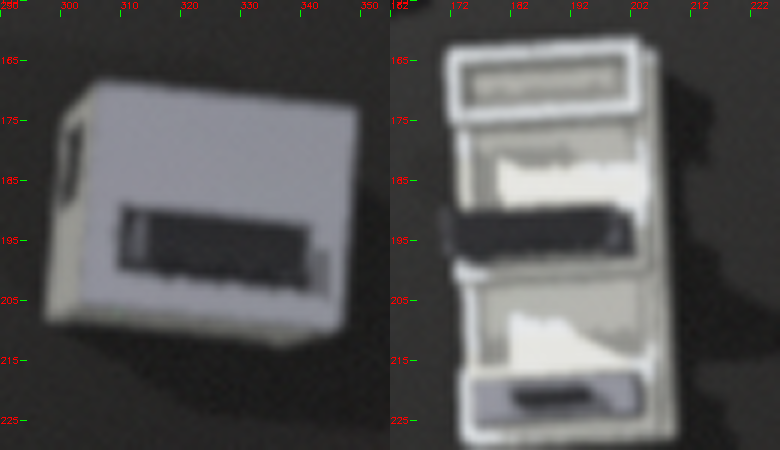

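View pics/sc.png

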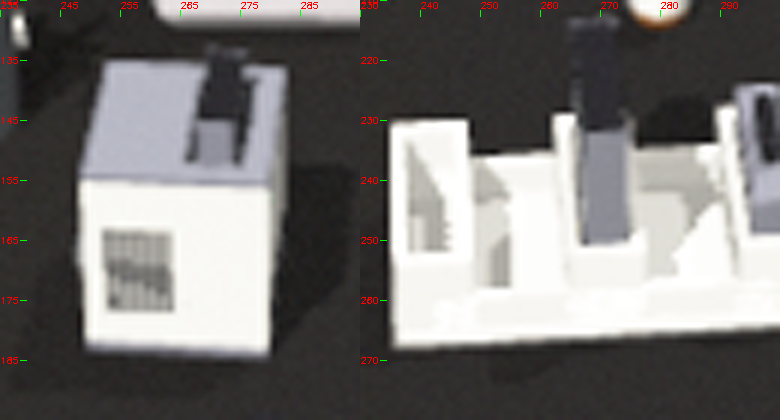

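Fresh stands in the middle pocket. The far (+x) pocket is free, with its rim at top pixels about (171–204, 161–176), and the cleaner is in the near pocket. The full cartridge is in the dock bay, at about (325,196). Next I'll fit poses to these corners.

```bash
cat > fit.py <<'E'
from h import *
from scipy.optimize import least_squares
def W(p,L): 
    L=np.array(L,float)/1000; c,s=np.cos(p[2]),np.sin(p[2]); return np.c_[p[0]+c*L[:,0]-s*L[:,1],p[1]+s*L[:,0]+c*L[:,1],L[:,2]]
def fit(obs,p0):
    f=lambda p:np.concatenate([(proj(n,W(p,L))-uv).ravel() for n,L,uv in obs])
    q=least_squares(f,p0,loss='soft_l1'); print(np.round(q.x,4),np.round(f(q.x).reshape(-1,2),1).tolist()); return q.x
D=[('top',[(64,54,106),(64,-54,106),(-28,-54,106),(-28,54,106)],[(306.3,168.3),(349.5,172.8),(346.7,210.2),(303,206)]),
('side',[(64,-54,106),(-28,-54,106),(-28,54,106),(64,54,106),(64,54,0),(-28,54,0)],[(252.5,135),(283,136),(280,155.7),(248.3,154.7),(249.3,182.7),(279.7,184)])]
S=[('top',[(85.5,41.5,45),(85.5,-41.5,45),(54.5,-41.5,45),(54.5,41.5,45)],[(171.5,163.3),(203.7,161.3),(203.7,173.7),(172,175.8)]),
('side',[(85.5,-41.5,45),(54.5,-41.5,45),(87.5,45,0)],[(235,230.3),(247.8,230),(235.8,268)])]
E
python3 - <<'E'
from fit import *
d0=[*at('top',(327,195),.106)[:2],0]; s0=[*at('top',(190,196),.045)[:2],0]
d=fit(D,d0);d1=fit(D[:1],d0);d2=fit(D[1:],d0); s=fit(S,s0); s1=fit(S[:1],s0)
sc=4
def box(im,n,p,cx,cy,a,b,z,col,o,k):
    P=proj(n,W(p,[(cx+i*a,cy+j*b,z) for i,j in((1,1),(1,-1),(-1,-1),(-1,1))]))
    cv2.polylines(im,[np.round((P+.5-o)*k).astype(int)],1,col,1)
out=[]
for n,a in(('top',(290,155,65,75)),('top',(162,155,65,75)),('side',(235,125,60,75)),('side',(230,205,80,75))):
    im=cv2.imread(f'pics/{n}0.png'); x,y,w,h=a; k=5 if 1 else 0
    c=cv2.resize(im[y:y+h,x:x+w],None,fx=k,fy=k,interpolation=cv2.INTER_CUBIC); o=np.array([x,y])
    G=(0,255,0);Y=(0,255,255);Rr=(0,0,255)
    box(c,n,d,18,0,46,54,106,G,o,k);box(c,n,d,0,0,9,35,126,Rr,o,k);box(c,n,d,18,0,46,54,0,G,o,k)
    box(c,n,s,0,0,87.5,45,0,Y,o,k)
    for i in(-70,0,70): box(c,n,s,i,0,15.5,41.5,45,Y,o,k)
    box(c,n,s,0,0,9,35,105,Rr,o,k); box(c,n,s,-70,0,9,35,77,G,o,k)
    out.append(c)
wd=max(out[0].shape[1]+out[1].shape[1],out[2].shape[1]+out[3].shape[1])
rows=[np.hstack(out[:2]),np.hstack(out[2:])]
rows=[cv2.copyMakeBorder(q,0,0,0,wd-q.shape[1],0) for q in rows]
v=np.vstack(rows); v=cv2.resize(v,None,fx=.8,fy=.8,interpolation=cv2.INTER_AREA); print(v.shape); cv2.imwrite('pics/ov.png',v)
E
```

```text
[ 0.5705 -0.1834 -0.0807] [[-0.3, 0.7], [-0.7, 0.5], [-0.5, -0.3], [-0.1, -0.5], [0.3, -0.6], [-0.7, -0.5], [-0.3, -1.0], [0.1, -1.3], [0.3, -0.4], [-0.2, -0.2]]
[ 0.5708 -0.1844 -0.0816] [[0.1, 0.5], [-0.3, 0.5], [-0.1, -0.4], [0.3, -0.6]]
[ 0.5702 -0.1799 -0.0815] [[0.3, -0.0], [-0.6, 0.1], [-0.2, -0.3], [0.2, -0.6], [0.3, 0.3], [-0.1, 0.5]]
[0.5739 0.1635 0.0818] [[-0.2, 0.3], [-0.9, 0.4], [-0.3, -0.4], [-0.2, -0.6], [0.3, -0.4], [-0.4, -0.7], [0.2, -1.2]]
[0.5737 0.1625 0.0823] [[0.2, 0.4], [-0.5, 0.5], [0.1, -0.3], [0.2, -0.5]]
(600, 560, 3)
```

View pics/ov.png

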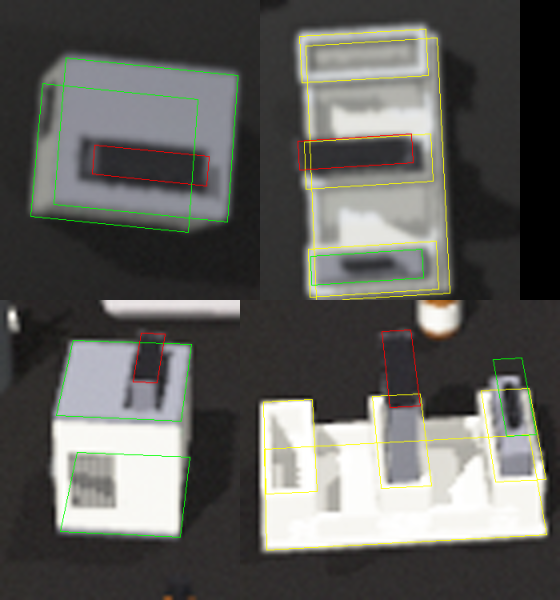

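The overlay matches the housing and pocket outlines within about 1–2 mm. Dock: (0.571, -0.184), yaw -4.6°. Stand: (0.574, 0.163), yaw +4.7°. Next I'll work out the route.

```bash
cat >> h.py <<'E'
DOCK=np.array([.5707,-.1838]); DYAW=np.degrees(-.081); ST=np.array([.5739,.1632]); SYAW=np.degrees(.082)
def go(x,y,z,phi=None,off=0):
    s=r.read_state(); T=R.from_quat(s['eef_rot']); X=T.apply([1,0,0]); ph=np.degrees(np.arctan2(X[1],X[0])); Z=T.apply([0,0,1])
    if phi is None: phi=ph
    print('pos',np.round(s['ee_pos'],4),'phi %.2f'%ph,'tiltZ',np.round(Z[:2],4),'f',np.round(s['ft_force'],2),'w %.4f g %.1f'%(s['width'],s['grip_force']))
    T2=R.from_euler('z',phi,degrees=True)*R.from_euler('x',180,degrees=True)
    print('turn deg %.2f'%(ph-phi),'then shift cm',np.round(T2.inv().apply(np.array([x,y,z])-s['ee_pos'])*100,2))
E
python3 - <<'E'
from h import *
for uv in((418,258),(418,187),(388,140),(251,207)): print(uv,at('top',uv,0),at('top',uv,.15))
go(.27,-.36,.24,90+DYAW); go(*DOCK,.24,90+DYAW)
print(DOCK,ST+.07*np.array([np.cos(.082),np.sin(.082)]))
E
```

```text
(418, 258) [ 0.41883863 -0.45684878  0.        ] [ 0.42570069 -0.39191611  0.15      ]
(418, 187) [ 0.61305879 -0.4627399   0.        ] [ 0.59341975 -0.3970034   0.15      ]
(388, 140) [ 0.74413928 -0.3818132   0.        ] [ 0.70661448 -0.32711904  0.15      ]
(251, 207) [ 0.54849993 -0.00119453  0.        ] [0.53766987 0.0015647  0.15      ]
pos [ 0.21   -0.5883  0.2218] phi 19.64 tiltZ [-0.0005  0.0012] f [-0.43  0.83 -0.07] w 0.0874 g 0.0
turn deg -65.72 then shift cm [23.24  4.13 -1.82]
pos [ 0.21   -0.5883  0.2218] phi 19.64 tiltZ [-0.0005  0.0012] f [-0.43  0.83 -0.07] w 0.0874 g 0.0
turn deg -65.72 then shift cm [43.24 32.68 -1.82]
[ 0.5707 -0.1838] [0.64366479 0.16893357]
```

>>> arm_command(moves=[0,0,0,-7,0,0,0,-7,0,0,0,-7,0,0,0,-7,0,0,0,-7,0,0,0,-7,0,0,0,-7,0,0,0,-7,0,0,0,-7,0,0,0,-2.7,3.5,0.6,-0.3,0,3.5,0.6,-0.3,0], fingers=0, squeeze=20)

```text
time: 1.1
ee_pos: [0.2268, -0.5195, 0.227]
eef_rot: [0.736, 0.677, 0.0, -0.001]
ft_force: [1.9, -0.3, 0.5]
width: 0.015
grip_force: 0.0
```

>>> arm_command(moves=[3.3,0.6,-0.3,0,3.3,0.6,-0.3,0,3.3,0.6,-0.3,0,3.3,0.6,-0.3,0,3,0.6,0,0,2.5,2.5,0,0,2.5,3.2,0,0,2.5,3.2,0,0,2.5,3.2,0,0,2.5,3.2,0,0,2.5,3.2,0,0,2.5,3.2,0,0])

```text
time: 2.1
ee_pos: [0.5025, -0.2028, 0.2405]
eef_rot: [0.735, 0.678, -0.0, 0.0]
ft_force: [-0.1, -0.8, -0.2]
width: 0.0005
grip_force: 0.0
```

```bash
python3 -c "
from h import *
go(*DOCK,.15,90+DYAW)"
```

```text
pos [ 0.5025 -0.2028  0.2405] phi 85.30 tiltZ [ 0.     -0.0002] f [-0.12 -0.84 -0.17] w 0.0005 g 0.0
turn deg -0.06 then shift cm [2.44 6.64 9.05]
```

>>> arm_command(moves=[0.6,1.7,1,0,0.6,1.7,1,0,0.6,1.7,1,0,0.6,1.5,1,0,0,0,1,0,0,0,1,0,0,0,1,0,0,0,1,0,0,0,1,0,0,0,0.3,0,0,0,0,0,0,0,0,0])

```text
time: 3.1
ee_pos: [0.569, -0.1857, 0.1478]
eef_rot: [0.735, 0.678, 0.0, 0.0]
ft_force: [0.8, 0.2, 1.0]
width: 0.0005
grip_force: 0.0
```

```bash
python3 - <<'E'
from h import *
go(*DOCK,.13,90+DYAW)
a=r.camera('side')[:,:,::-1].copy(); b=r.camera('top')[:,:,::-1].copy()
p=r.read_state()['ee_pos']; print(proj('side',p),proj('top',p))
out=[]
for im,n,(x,y,w,h) in((a,'side',(240,95,60,70)),(b,'top',(285,150,70,70))):
    c=crop(im,x,y,w,h,6); q=(proj(n,p)[0]+.5-[x,y])*6; cv2.drawMarker(c,tuple(int(v) for v in q),(0,0,255),0,12); out.append(c)
cv2.imwrite('pics/a1.png',np.hstack(out))
E
```

```text
pos [ 0.569  -0.1857  0.1478] phi 85.33 tiltZ [ 0.0002 -0.0002] f [0.77 0.17 1.01] w 0.0005 g 0.0
turn deg -0.03 then shift cm [0.2  0.16 1.78]
[[272.08945131 131.94579018]] [[329.97046598 195.27975019]]
```

View pics/a1.png

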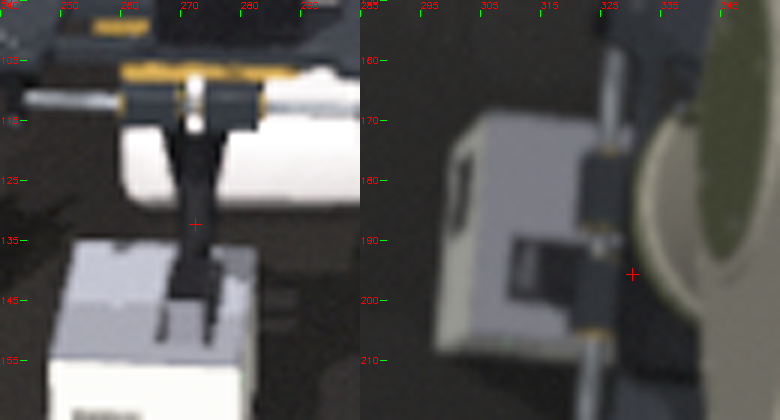

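The fingertip lines up with the cartridge in the side view, near column 272, so the calibration agrees. Pressing down next.

>>> arm_command(moves=[0.1,0.08,0.45,0,0.1,0.08,0.45,0,0,0,0.45,0,0,0,0.45,0,0,0,0.15,0,0,0,0.15,0,0,0,0.15,0,0,0,0.15,0,0,0,0.15,0,0,0,0.15,0,0,0,0,0,0,0,0,0])

```text
time: 4.2
ee_pos: [0.5708, -0.1836, 0.1206]
eef_rot: [0.735, 0.678, 0.0, 0.0]
ft_force: [-0.5, 0.1, 3.5]
width: 0.0008
grip_force: 1.7
```

>>> arm_command(moves=[0,0,0.05,0,0,0,0.05,0,0,0,0.05,0,0,0,0,0])

```text
time: 4.53
ee_pos: [0.5708, -0.1836, 0.119]
eef_rot: [0.735, 0.678, 0.0, 0.0]
ft_force: [-0.4, 1.4, 3.3]
width: 0.0004
grip_force: 2.0
```

>>> arm_command(moves=[0,0,0.05,0,0,0,0.05,0,0,0,0,0])

```text
time: 4.78
ee_pos: [0.5707, -0.1836, 0.118]
eef_rot: [0.735, 0.678, -0.0, -0.0]
ft_force: [-0.3, 1.6, 4.7]
width: 0.0005
grip_force: 2.0
```

>>> arm_command(moves=[0,0,0.05,0,0,0,0.05,0,0,0,0,0])

```text
time: 5.03
ee_pos: [0.5707, -0.1836, 0.117]
eef_rot: [0.735, 0.678, -0.0, -0.0]
ft_force: [-0.5, 0.3, 4.5]
width: 0.0008
grip_force: 2.1
```

>>> arm_command(moves=[0,0,0.05,0,0,0,0.05,0,0,0,0,0])

```text
time: 5.28
ee_pos: [0.5711, -0.1836, 0.1165]
eef_rot: [0.735, 0.678, 0.0, 0.0]
ft_force: [0.7, 1.6, 7.3]
width: 0.0002
grip_force: 3.6
```

>>> arm_command(moves=[0,0,0.05,0,0,0,0.05,0,0,0,0,0])

```text
time: 5.53
ee_pos: [0.5715, -0.1837, 0.1161]
eef_rot: [0.735, 0.678, 0.0, 0.001]
ft_force: [-0.9, 0.6, 9.7]
width: 0.0005
grip_force: 5.4
```

>>> arm_command(moves=[0,0,0.05,0,0,0,0,0])

```text
time: 5.7
ee_pos: [0.5715, -0.1837, 0.1159]
eef_rot: [0.735, 0.678, 0.0, 0.001]
ft_force: [-1.4, 0.6, 13.2]
width: 0.0008
grip_force: 6.6
```

Firm stop at z ≈ 0.116, about 10 mm below the held height. Letting it rise.

>>> arm_command(moves=[0,0,-0.3,0,0,0,-0.3,0,0,0,-0.3,0,0,0,-0.3,0,0,0,-0.3,0,0,0,-0.4,0,0,0,-0.5,0,0,0,-0.7,0,0,0,-0.7,0,0,0,-0.7,0,0,0,-0.7,0,0,0,-0.7,0])

```text
time: 6.7
ee_pos: [0.5708, -0.1836, 0.1745]
eef_rot: [0.735, 0.678, 0.0, 0.0]
ft_force: [-0.4, 0.1, 0.0]
width: 0.0008
grip_force: 0.0
```

```bash
python3 - <<'E'
from h import *
go(*DOCK,.112,90+DYAW)
a=r.camera('side')[:,:,::-1].copy();d=[*DOCK,np.radians(DYAW)]
from fit import W
c=crop(a,235,85,70,80,7)
for z in(126,152):
  cv2.polylines(c,[np.round((proj('side',W(d,[(9,35,z),(9,-35,z),(-9,-35,z),(-9,35,z)]))+.5-[235,85])*7).astype(int)],1,(0,0,255) if z>130 else (0,255,0))
cv2.imwrite('pics/a2.png',c)
E
```

```text
pos [ 0.5708 -0.1836  0.1745] phi 85.34 tiltZ [ 0.0003 -0.0002] f [-0.44  0.06  0.02] w 0.0008 g 0.0
turn deg -0.01 then shift cm [-0.02 -0.01  6.25]
```

View pics/a2.png

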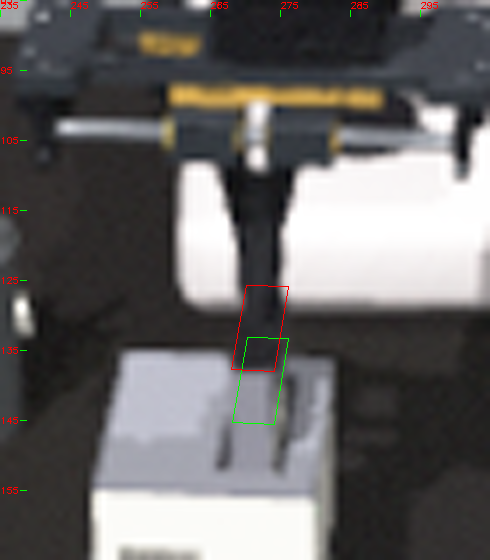

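The side view shows it let up, with its top matching the 152 mm outline. Opening and descending to grip.

>>> arm_command(moves=[0,0,0,0,0,0,0,0,0,0,0,0,0,0,0,0,0,0,0.9,0,0,0,0.9,0,0,0,0.9,0,0,0,0.9,0,0,0,0.9,0,0,0,0.9,0,0,0,0.6,0,0,0,0,0], fingers=50)

```text
time: 7.75
ee_pos: [0.57, -0.1834, 0.1118]
eef_rot: [0.735, 0.678, -0.001, -0.001]
ft_force: [0.6, 0.4, -0.2]
width: 0.0437
grip_force: 0.0
```

>>> arm_command(moves=[0,0,0,0,0,0,0,0,0,0,0,0,0,0,0,0,0,0,0,0,0,0,0,0], fingers=0, squeeze=15)

```text
time: 8.25
ee_pos: [0.5712, -0.1837, 0.1138]
eef_rot: [0.735, 0.678, 0.0, 0.001]
ft_force: [2.4, -0.8, -1.1]
width: 0.0179
grip_force: 15.0
```

```bash
python3 -c "
from h import *
go(*DOCK,.24,90+DYAW)"
```

```text
pos [ 0.5712 -0.1837  0.1138] phi 85.33 tiltZ [ 0.0012 -0.0003] f [ 2.36 -0.78 -1.1 ] w 0.0179 g 15.0
turn deg -0.02 then shift cm [-1.000e-02 -5.000e-02 -1.262e+01]
```

>>> arm_command(moves=[0,0,-0.4,0,0,0,-0.7,0,0,0,-1,0,0,0,-1.2,0,0,0,-1.2,0,0,0,-1.2,0,0,0,-1.2,0,0,0,-1.2,0,0,0,-1.2,0,0,0,-1.2,0,0,0,-1.2,0,0,0,-0.6,0])

```text
time: 9.25
ee_pos: [0.5713, -0.1837, 0.2387]
eef_rot: [0.735, 0.678, 0.0, 0.001]
ft_force: [0.9, 0.6, -1.3]
width: 0.0176
grip_force: 15.0
```

```bash
python3 -c "
from h import *
P=ST+.07*np.array([np.cos(.082),np.sin(.082)])
print(P);go(*P,.235,90+SYAW)"
```

```text
[0.64366479 0.16893357]
pos [ 0.5713 -0.1837  0.2387] phi 85.34 tiltZ [ 0.0017 -0.0007] f [ 0.86  0.63 -1.26] w 0.0176 g 15.0
turn deg -9.36 then shift cm [34.55 10.1   0.37]
```

>>> arm_command(moves=[0,0,0,-4.7,0,0,0,-4.7,1,0.3,0,0,2,0.6,0,0,3,0.9,0,0,3,0.9,0,0,3,0.9,0,0,3,0.9,0,0,3,0.9,0,0,3,0.9,0,0,3,0.9,0,0,3,0.9,0,0])

```text
time: 10.25
ee_pos: [0.629, 0.0945, 0.2365]
eef_rot: [0.678, 0.735, -0.0, -0.0]
ft_force: [0.3, 0.1, -1.9]
width: 0.0181
grip_force: 15.0
```

>>> arm_command(moves=[3,0.8,0,0,2,0.6,0,0,1.5,0.4,0,0,1,0.2,0,0,0,0,0,0,0,0,0,0])

```text
time: 10.75
ee_pos: [0.6427, 0.1687, 0.2364]
eef_rot: [0.677, 0.736, -0.0, -0.0]
ft_force: [0.4, -1.0, -2.2]
width: 0.0178
grip_force: 15.0
```

```bash
python3 - <<'E'
from h import *
P=ST+.07*np.array([np.cos(.082),np.sin(.082)])
go(*P,.12,90+SYAW)
a=r.camera('side')[:,:,::-1]; b=r.camera('top')[:,:,::-1]
x=crop(a,200,130,110,145,4);y=crop(b,160,120,85,145,4)
cv2.imwrite('pics/a3.png',np.hstack([x,y]))
E
```

```text
pos [0.6427 0.1687 0.2364] phi 94.71 tiltZ [-0.0004 -0.0003] f [ 0.4  -1.   -2.24] w 0.0178 g 15.0
turn deg 0.01 then shift cm [ 0.02  0.1  11.64]
```

View pics/a3.png

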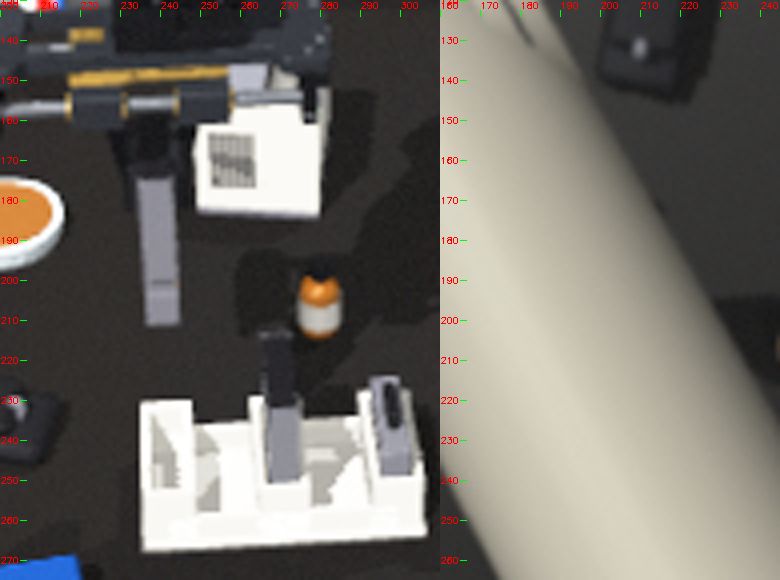

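The full cartridge hangs upright above the free pocket. Its near bottom edge is at side pixels (236–244.5, 210.7).

```bash
python3 - <<'E'
from h import *
z=.2364-.062
print(at('side',(236,211.2),z),at('side',(244.7,211.2),z))
c,s=np.cos(.082),np.sin(.082); T=np.array([.6427,.1687])
for a in(9,-9): print(T+np.array([c*a-s*35,s*a+c*35])/1000)
# fresh near face at the rim z=.045
print(at('side',(266.7,250),.045),at('side',(275,250),.045)); 
for a in(9,-9): print(ST+np.array([c*a-s*35,s*a+c*35])/1000)
E
```

```text
[0.64904238 0.20737698 0.1744    ] [0.62931515 0.20729593 0.1744    ]
[0.64880297 0.20431957]
[0.63086346 0.20284522]
[0.58093344 0.20099775 0.045     ] [0.56068621 0.20085909 0.045     ]
[0.58000297 0.19881957]
[0.56206346 0.19734522]
```

>>> arm_command(moves=[0,0.1,0.6,0,0,0,1.2,0,0,0,1.2,0,0,0,1.2,0,0,0,1.2,0,0,0,1.2,0,0,0,1.2,0,0,0,1.2,0,0,0,1.2,0,0,0,1.2,0,0,0,0.6,0,0,0,0.2,0])

```text
time: 11.85
ee_pos: [0.6434, 0.1684, 0.1129]
eef_rot: [0.677, 0.736, -0.001, -0.0]
ft_force: [-0.5, -0.3, -2.0]
width: 0.018
grip_force: 15.0
```

>>> arm_command(moves=[0,0,0.3,0,0,0,0.3,0,0,0,0.3,0,0,0,0.3,0,0,0,0,0])

```text
time: 12.27
ee_pos: [0.6438, 0.1685, 0.1021]
eef_rot: [0.677, 0.736, -0.0, -0.0]
ft_force: [-0.4, -0.2, -1.0]
width: 0.0184
grip_force: 15.0
```

>>> arm_command(moves=[0,0,0.35,0,0,0,0.35,0,0,0,0.35,0,0,0,0.35,0,0,0,0.35,0,0,0,0.35,0,0,0,0.35,0,0,0,0.3,0,0,0,0.3,0,0,0,0.2,0,0,0,0,0])

```text
time: 13.18
ee_pos: [0.6437, 0.1685, 0.0695]
eef_rot: [0.677, 0.736, -0.0, -0.0]
ft_force: [0.2, -1.0, -2.0]
width: 0.018
grip_force: 15.0
```

>>> arm_command(moves=[0,0,0.1,0,0,0,0.1,0,0,0,0,0])

```text
time: 13.43
ee_pos: [0.6439, 0.1686, 0.068]
eef_rot: [0.677, 0.736, -0.0, 0.0]
ft_force: [0.2, -0.3, -2.7]
width: 0.0178
grip_force: 15.0
```

>>> arm_command(moves=[0,0,0.05,0,0,0,0.05,0,0,0,0.05,0,0,0,0,0])

```text
time: 13.77
ee_pos: [0.6441, 0.1686, 0.0669]
eef_rot: [0.677, 0.736, 0.0, 0.0]
ft_force: [0.1, -0.4, 1.3]
width: 0.0176
grip_force: 15.0
```

On the floor. Releasing and going up, then across to the fresh cartridge.

>>> arm_command(moves=[0,0,0,0,0,0,0,0,0,0,0,0,0,0,0,0,0,0,-0.5,0,0,0,-0.8,0,0,0,-1,0,0,0,-1,0,0,0,-1,0,0,0,-1,0,0,0,-1,0,0,0,0,0], fingers=50)

```text
time: 14.77
ee_pos: [0.645, 0.1692, 0.1325]
eef_rot: [0.677, 0.736, 0.001, 0.001]
ft_force: [0.5, -0.2, 2.1]
width: 0.0436
grip_force: 0.0
```

```bash
python3 - <<'E'
from h import *
go(*ST,.086,90+SYAW)
a=r.camera('side')[:,:,::-1]
cv2.imwrite('pics/a4.png',crop(a,200,150,110,130,4))
E
```

```text
pos [0.645  0.1692 0.1325] phi 94.74 tiltZ [0.0034 0.0008] f [ 0.49 -0.19  2.08] w 0.0436 g 0.0
turn deg 0.04 then shift cm [-0.01 -7.13  4.65]
```

View pics/a4.png

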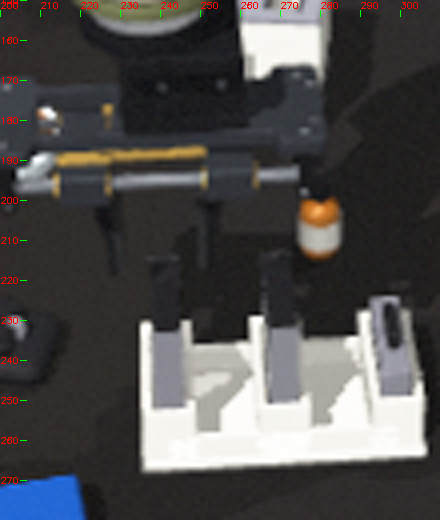

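The full cartridge stands in the far pocket, its top level with fresh. Moving over fresh.

>>> arm_command(moves=[0,-1,0,0,0,-2,0,0,0,-2,0,0,0,-1.5,0,0,0,-0.6,0,0,0,0,0,0,0,0,0.9,0,0,0,0.9,0,0,0,0.9,0,0,0,0.9,0,0,0,0.9,0,0,0,0.9,0])

```text
time: 15.82
ee_pos: [0.5731, 0.1628, 0.0741]
eef_rot: [0.677, 0.736, -0.0, -0.0]
ft_force: [-0.9, -0.3, 0.1]
width: 0.0435
grip_force: 0.0
```

```bash
python3 - <<'E'
from h import *
go(*ST,.067,90+SYAW)
E
```

```text
pos [0.5731 0.1628 0.0741] phi 94.74 tiltZ [-0.0008  0.    ] f [-0.85 -0.3   0.06] w 0.0435 g 0.0
turn deg 0.04 then shift cm [0.03 0.09 0.71]
```

>>> arm_command(moves=[0,0,0.3,0,0,0,0.25,0,0,0,0,0,0,0,0,0])

```text
time: 16.15
ee_pos: [0.5734, 0.1629, 0.0703]
eef_rot: [0.677, 0.736, 0.0, 0.0]
ft_force: [0.5, 0.6, 0.5]
width: 0.0431
grip_force: 0.0
```

>>> arm_command(moves=[0,0,0,0,0,0,0,0,0,0,0,0,0,0,0,0,0,0,0,0,0,0,0,0], fingers=0, squeeze=15)

```text
time: 16.65
ee_pos: [0.5733, 0.1628, 0.0702]
eef_rot: [0.677, 0.736, 0.0, 0.0]
ft_force: [0.3, -0.3, 1.2]
width: 0.018
grip_force: 15.0
```

>>> arm_command(moves=[0,0,-0.4,0,0,0,-0.8,0,0,0,-1.2,0,0,0,-1.6,0,0,0,-1.6,0,0,0,-1.6,0,0,0,-1.6,0,0,0,-1.6,0,0,0,-1.6,0,0,0,-1.6,0,0,0,-1.6,0,0,0,-1,0])

```text
time: 17.65
ee_pos: [0.5732, 0.1632, 0.2348]
eef_rot: [0.677, 0.736, 0.001, 0.001]
ft_force: [0.6, 0.4, -3.1]
width: 0.0179
grip_force: 15.0
```

```bash
python3 - <<'E'
from h import *
go(.5715,-.1838,.235,90+DYAW)
E
```

```text
pos [0.5732 0.1632 0.2348] phi 94.77 tiltZ [0.0017 0.0004] f [ 0.61  0.36 -3.06] w 0.0179 g 15.0
turn deg 9.41 then shift cm [-3.46e+01  2.64e+00 -2.00e-02]
```

>>> arm_command(moves=[0,0,0,4.7,0,0,0,4.7,-1,0.1,0,0,-2,0.15,0,0,-3,0.23,0,0,-3,0.23,0,0,-3,0.23,0,0,-3,0.23,0,0,-3,0.23,0,0,-3,0.23,0,0,-3,0.23,0,0,-3,0.23,0,0])

```text
time: 18.65
ee_pos: [0.5713, -0.1102, 0.2323]
eef_rot: [0.734, 0.679, -0.0, -0.0]
ft_force: [1.0, 0.2, -2.4]
width: 0.0177
grip_force: 15.0
```

>>> arm_command(moves=[-3,0.23,0,0,-2,0.2,0,0,-1.5,0.1,0,0,-1,0,0,0,0,0,0,0,0,0,0,0])

```text
time: 19.15
ee_pos: [0.5712, -0.1824, 0.2321]
eef_rot: [0.735, 0.678, 0.0, -0.0]
ft_force: [-0.2, 0.1, -2.1]
width: 0.0179
grip_force: 15.0
```

```bash
python3 - <<'E'
from h import *
go(.5715,-.1838,.178,90+DYAW)
a=r.camera('side')[:,:,::-1]; b=r.camera('top')[:,:,::-1]
cv2.imwrite('pics/a5.png',crop(a,220,70,90,120,5))
z=r.read_state()['ee_pos'][2]-.0652; T=r.read_state()['ee_pos'][:2]; c,s=np.cos(-.081),np.sin(-.081)
for q in(9,-9): print(proj('side',[*(T+np.array([c*q-s*35,s*q+c*35])/1000),z]))
E
```

```text
pos [ 0.5712 -0.1824  0.2321] phi 85.41 tiltZ [-0.0001  0.0007] f [-0.23  0.1  -2.15] w 0.0179 g 15.0
turn deg 0.06 then shift cm [-0.14  0.04  5.41]
[[267.14442074 133.2034528 ]]
[[273.39354753 133.4433609 ]]
```

View pics/a5.png

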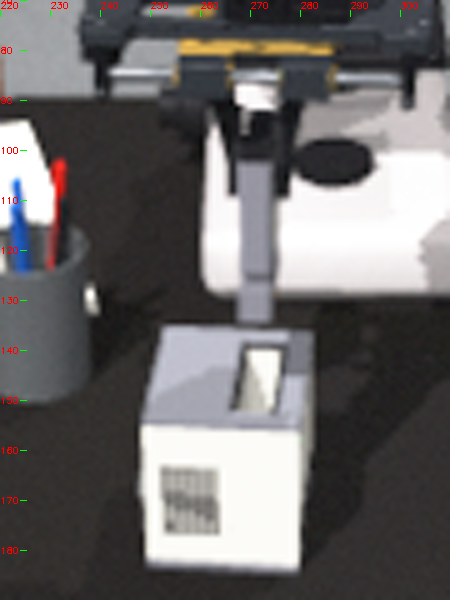

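Fresh hangs over the bay. Its near bottom edge is at row 134.5 against 133.3 predicted, the same 1.2 px offset the dock shows, so they are aligned. Inserting slowly.

>>> arm_command(moves=[-0.14,0.04,0.5,0,0,0,0.9,0,0,0,0.9,0,0,0,0.9,0,0,0,0.9,0,0,0,0.7,0,0,0,0.5,0,0,0,0.3,0,0,0,0,0,0,0,0,0], squeeze=10)

```text
time: 20.08
ee_pos: [0.5717, -0.1847, 0.1762]
eef_rot: [0.735, 0.678, 0.0, 0.0]
ft_force: [0.1, -1.2, -1.5]
width: 0.0182
grip_force: 10.0
```

>>> arm_command(moves=[0,0,0.15,0,0,0,0.15,0,0,0,0.15,0,0,0,0,0])

```text
time: 20.42
ee_pos: [0.5714, -0.1847, 0.1714]
eef_rot: [0.735, 0.678, -0.0, -0.0]
ft_force: [-0.0, -0.6, -2.3]
width: 0.0176
grip_force: 10.0
```

>>> arm_command(moves=[0,0,0.15,0,0,0,0.15,0,0,0,0.15,0,0,0,0,0])

```text
time: 20.75
ee_pos: [0.5714, -0.1846, 0.1666]
eef_rot: [0.735, 0.678, -0.0, -0.0]
ft_force: [0.1, 0.9, -2.1]
width: 0.018
grip_force: 10.0
```

>>> arm_command(moves=[0,0,0.15,0,0,0,0.15,0,0,0,0.15,0,0,0,0.15,0,0,0,0,0])

```text
time: 21.17
ee_pos: [0.5714, -0.1846, 0.1607]
eef_rot: [0.735, 0.678, -0.0, -0.0]
ft_force: [0.2, 0.5, -2.4]
width: 0.0179
grip_force: 10.0
```

>>> arm_command(moves=[0,0,0.2,0,0,0,0.2,0,0,0,0.2,0,0,0,0.2,0,0,0,0,0])

```text
time: 21.58
ee_pos: [0.5713, -0.1846, 0.1525]
eef_rot: [0.735, 0.678, -0.0, -0.0]
ft_force: [-0.4, -0.1, -2.4]
width: 0.0179
grip_force: 10.0
```

>>> arm_command(moves=[0,0,0.3,0,0,0,0.3,0,0,0,0.3,0,0,0,0.3,0,0,0,0.3,0,0,0,0.3,0,0,0,0.3,0,0,0,0.3,0,0,0,0.3,0,0,0,0.3,0,0,0,0.2,0,0,0,0,0])

```text
time: 22.58
ee_pos: [0.5714, -0.1846, 0.1206]
eef_rot: [0.735, 0.678, -0.0, -0.0]
ft_force: [0.3, -0.1, -2.3]
width: 0.0183
grip_force: 10.0
```

>>> arm_command(moves=[0,0,0.1,0,0,0,0.1,0,0,0,0.05,0,0,0,0,0])

```text
time: 22.92
ee_pos: [0.5715, -0.1847, 0.1185]
eef_rot: [0.735, 0.678, -0.0, 0.0]
ft_force: [-0.0, 0.4, -3.7]
width: 0.0183
grip_force: 10.0
```

>>> arm_command(moves=[0,0,0.07,0,0,0,0.07,0,0,0,0.07,0,0,0,0,0])

```text
time: 23.25
ee_pos: [0.5717, -0.1847, 0.1168]
eef_rot: [0.735, 0.678, 0.0, 0.0]
ft_force: [-0.4, -0.0, 1.9]
width: 0.0177
grip_force: 10.0
```

Fresh is on the cradle. Releasing, rising and shutting the fingers.

>>> arm_command(moves=[0,0,0,0,0,0,0,0,0,0,0,0,0,0,0,0,0,0,-0.5,0,0,0,-0.8,0,0,0,-0.9,0,0,0,-0.9,0,0,0,-0.9,0,0,0,-0.9,0,0,0,-0.6,0,0,0,0,0], fingers=50)

```text
time: 24.25
ee_pos: [0.5723, -0.1848, 0.1733]
eef_rot: [0.735, 0.678, 0.001, 0.001]
ft_force: [0.8, -0.0, -0.2]
width: 0.0431
grip_force: 0.0
```

>>> arm_command(moves=[0,0,0,0,0,0,0,0,0,0,0,0,0,0,0,0,0,0,0,0,0,0,0,0,0,0,0,0], fingers=0, squeeze=20)

```text
time: 24.83
ee_pos: [0.5715, -0.1846, 0.1713]
eef_rot: [0.735, 0.678, -0.0, -0.0]
ft_force: [-0.5, -0.4, -0.5]
width: 0.0055
grip_force: 0.0
```

>>> arm_command(moves=[0,0,0.5,0,0,0,0.5,0,0,0,0.5,0,0,0,0.2,0,0,0,0.2,0,0,0,0.2,0,0,0,0.2,0,0,0,0.3,0,0,0,0.3,0,0,0,0.3,0,0,0,0,0])

```text
time: 25.75
ee_pos: [0.5712, -0.1846, 0.1387]
eef_rot: [0.735, 0.678, -0.0, -0.0]
ft_force: [-0.1, 0.7, 1.7]
width: 0.0005
grip_force: 1.0
```

>>> arm_command(moves=[0,0,0.2,0,0,0,0.2,0,0,0,0.2,0,0,0,0.2,0,0,0,0.2,0,0,0,0.2,0,0,0,0.2,0,0,0,0.2,0,0,0,0.2,0,0,0,0.15,0,0,0,0,0])

```text
time: 26.67
ee_pos: [0.5715, -0.1847, 0.1197]
eef_rot: [0.735, 0.678, -0.0, -0.0]
ft_force: [-1.3, 0.2, 3.8]
width: 0.0003
grip_force: 1.7
```

>>> arm_command(moves=[0,0,0.05,0,0,0,0.05,0,0,0,0.05,0,0,0,0.05,0,0,0,0.05,0,0,0,0,0])

```text
time: 27.17
ee_pos: [0.5715, -0.1847, 0.1174]
eef_rot: [0.735, 0.678, -0.0, 0.0]
ft_force: [-0.9, 0.1, 4.0]
width: 0.0005
grip_force: 1.9
```

>>> arm_command(moves=[0,0,0.05,0,0,0,0.05,0,0,0,0,0])

```text
time: 27.42
ee_pos: [0.5716, -0.1847, 0.1164]
eef_rot: [0.735, 0.678, 0.0, 0.0]
ft_force: [-0.9, -0.1, 4.4]
width: 0.0003
grip_force: 2.4
```

>>> arm_command(moves=[0,0,0.05,0,0,0,0.05,0,0,0,0,0])

```text
time: 27.67
ee_pos: [0.5719, -0.1847, 0.116]
eef_rot: [0.735, 0.678, 0.0, 0.0]
ft_force: [-2.1, 0.9, 8.7]
width: 0.0005
grip_force: 3.7
```

>>> arm_command(moves=[0,0,0.05,0,0,0,0.04,0,0,0,0,0])

```text
time: 27.92
ee_pos: [0.5723, -0.1848, 0.1156]
eef_rot: [0.735, 0.678, 0.0, 0.001]
ft_force: [-1.7, 0.0, 11.0]
width: 0.0004
grip_force: 5.4
```

>>> arm_command(moves=[0,0,-0.2,0,0,0,-0.2,0,0,0,-0.2,0,0,0,-0.2,0,0,0,-0.3,0,0,0,-0.4,0,0,0,-0.8,0,0,0,-1.2,0,0,0,-1.5,0,0,0,-1.5,0,0,0,-1.5,0,0,0,-1,0])

```text
time: 28.92
ee_pos: [0.5721, -0.1847, 0.2072]
eef_rot: [0.735, 0.678, 0.001, 0.001]
ft_force: [-0.4, -0.6, -0.4]
width: -0.0
grip_force: 0.0
```

```bash
python3 - <<'E'
from h import *
from fit import W
go(.5715,-.1838,.2,90+DYAW)
a=r.camera('side')[:,:,::-1].copy();d=[*DOCK,np.radians(DYAW)]
c=crop(a,225,100,85,175,3)
for z in(126,152):
  cv2.polylines(c,[np.round((proj('side',W(d,[(9,35,z),(9,-35,z),(-9,-35,z),(-9,35,z)]))+.5-[225,100])*3).astype(int)],1,(0,0,255) if z>130 else (0,255,0))
cv2.imwrite('pics/a6.png',c)
E
```

```text
pos [ 0.5721 -0.1847  0.2072] phi 85.35 tiltZ [ 0.0022 -0.0008] f [-0.44 -0.56 -0.42] w -0.0000 g 0.0
turn deg -0.01 then shift cm [ 0.08 -0.07  0.72]
```

View pics/a6.png

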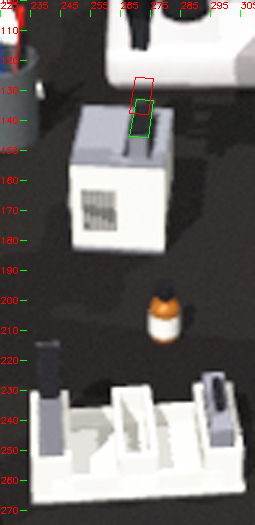

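Fresh is held: its top matches the green 126 mm outline. Full stands in the far pocket and the cleaner hasn't moved. The arm is clear, so I'm handing in.

```bash
python3 -c "
from bench import r
print(r.close_job())"
```

```text
the job is handed in; nothing more can be done
None
```

I handed the job in with the full cartridge standing released in the far pocket of the stand and the fresh one held by the catch in the dock. The peak push I read was 13 N, it took about 29 s, and I saw nothing dropped or shifted. The hand-in returned no verdict.

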